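Fold up a carton tray and load the sample jar

ROBOT

A 6-joint arm with a two-finger parallel gripper is mounted at the origin on the work surface. World frame = base frame: x ahead of the robot, y to its left, z up, the work surface at z = 0. Lengths are in m, angles in rad, forces in N, time in s.
With the tool pointing down it reaches from about 0.3 to 0.775 m from the base axis. Payload 14.6 kg.
Tool frame: the origin (TCP) lies at the centre of the arm's flange, where the gripper is bolted on; the fingertips stand 199 mm ahead of it and the grasp point (between the pads) lies 180 mm ahead of it; z points along the fingers, y is the line along which they close (so a half turn about z gives the same grasp; the last joint's range is limited). The gripper opens to 94 mm and grips with 3 to 60 N. Pads are 16 mm wide; open, the fingers measure 119 mm over their backs; the gripper's body (75 mm by 177 mm) begins 78 mm behind the grasp point.
Start: joints at [-1.318, 0.3, 1.521, -0, 1.321, -0.067], TCP at [0.173, -0.522, 0.405] pointing down, gripper open.
Joint ranges: [-3.03, 3.03], [-0.79, 2.21], [0.23, 2.52], [-1.04, 4.18], [0, 3.07], [-2.55, 2.55]. Speed limits (rad/s): [2.22, 2.22, 2.57, 3.14, 3.14, 3.14].

INTERFACE

Orientations are given as a rotation vector (axis times angle).
In Python, from workcell import monitor, vision, workorder gives the robot as it stands. The module is installed in compiled form; this text tells all that it offers.
- The arm moves only by the tool jog_arm, never from a script. Its argument "steps" is a list of rows, each a list of 6 numbers: the shift along the world's x, y, z each as a share of 0.12 m, from -1 to 1, then the turn, a rotation vector about the world's x, y, z each as a share of 360 degrees, from -1 to 1. A call has 1 to 12 rows; each row shifts and turns the commanded pose from where the row before left it; what a row does not reach is not made up. A row lasts 1/10 s, in which the tool goes at most 50 mm and 8.59 degrees, less where a joint would pass 70% of its speed; a pose out of reach is approached as far as the arm can. A call with a number of a shift or a turn outside -1 to 1 is refused whole. A call with a gripper value outside its range is refused whole. "jaw" is the opening, from -1 (shut) to 1 (fully open), set as the call begins (left out, the last holds). The fingers move at their own pace and stop on an object; "grip_force" is the grip in N (left out, the last holds). Time passes only in rows, so rows that do not move let the fingers close. It gives the time, the measured TCP pose, the force, the opening and the grip force at its end, in the units of the state.
- monitor.read_state(): the state, without advancing time (a new reading comes with each control period).
- vision.read_camera(name): name is "scene" or "top" or "wrist"; returns a dict with "color" (480x640x3 uint8, blue, green, red), "vertical_fov" (degrees; the focal length in pixels is half the picture's height over the tangent of half this angle, whatever the lens; pixels are square), "cx", "cy" (the principal point, pixels), "xyz" and "orientation" of the camera in the world. Camera axes: x right, y up, looking along -z (the intrinsics and any distortion apply to the point x, -y, -z); pixel columns grow to the right and rows downward; lengths in m; the calibration is good to about 2 mm. A picture is of the moment at which its call begins. There is no depth.
- workorder.close_job(): hands the job in; it is judged then, once.
The state is a dict: "t": time; "qpos": joint angles; "joint_vel": joint speeds; "joint_torque": joint torques, N m; "eef_pos": TCP position; "tcp_rot": TCP orientation; "ft_force": force on the tool from outside, world axes, zero at the start; "ft_torque": the same for the moment, N m; "width": opening from 0.0 (shut) to 1.0 (fully open); "finger_force": force on a finger pad.
Only numpy, scipy, OpenCV 4.12 (cv2) and the standard library are available. Lean on these libraries where they do the work, as an engineer would, in place of code of your own. Each camera call takes 0.05 s, during which the arm holds its last target. There are 200 camera calls.

TASK

First fold up the three lowered walls of the cardboard tray until each stands upright. Then take the wide-mouthed jar out of the sloping rack and set it gently, upright, on the floor of the tray, well clear of the walls. Leave the narrow-necked bottle and everything else where they are, and leave all the walls standing.

Things in the scene. Friction and masses are not known exactly. Their poses are not given: they have to be found in the camera images.
- tray: brown cardboard carton tray stuck to the table: floor 140 (x) by 160 (y) mm, its upper side 14 mm above the table; the back wall (+x) already stands, 78 mm high. Origin: centre of the underside, on the table; z up. The other walls are panels 5 mm thick on stiff creases that stay where left; each 68 mm from crease to free edge, creases 10 mm above the table
- wall_front (a joint): fold angle of the front wall (nearest the robot, hinge along the tray's y axis at tray x = -70 mm): 0 = lying flat outwards, 1.57 = upright, stop at 1.62. Starts half raised, sloping up and outwards. Panel 154 mm long along the crease, turning takes about 0.1 N m
- wall_front_edge (a point): middle of the free edge of the front wall (middle of its thickness), 68 mm from the crease
- wall_left (a joint): fold angle of the left wall (on the tray's +y side, hinge along the tray's x axis at tray y = +80 mm): 0 = lying flat outwards, 1.57 = upright, stop at 1.62. Starts half raised, sloping up and outwards. Panel 134 mm long along the crease, turning takes about 0.1 N m
- wall_left_edge (a point): middle of the free edge of the left wall (middle of its thickness), 68 mm from the crease
- wall_right (a joint): fold angle of the right wall (on the tray's -y side, hinge along the tray's x axis at tray y = -80 mm): 0 = lying flat outwards, 1.57 = upright, stop at 1.62. Starts half raised, sloping up and outwards. Panel 134 mm long along the crease, turning takes about 0.1 N m
- wall_right_edge (a point): middle of the free edge of the right wall (middle of its thickness), 68 mm from the crease
- jar: wide-mouthed amber glass jar with a black cap as wide as the glass below it, a cylinder 52 mm across and 122 mm tall, the cap its top 26 mm; 0.15 to 0.28 kg. Origin: centre of its underside, z along its axis towards the cap. It leans in one of the two lanes of the rack
- flask: the other amber bottle in the rack, same body and height, but with sloping shoulders and a narrow neck and cap 27 mm across; same origin and axes as the jar. Stays in the rack
- rack: fixed white and aluminium rack 150 (x) by 180 (y) mm with two sloping lanes at its y = +55 and -55 mm; bottles lean 35 degrees towards its front (-x), base centre at x = 30, z = 32 mm. Each lane has a plank under the lower 85 mm of the bottle and side cheeks 16 mm high along its lower 60 mm. Origin: centre of its underside, z up
- beaker: glass beaker 72 mm across, 90 mm tall; bystander; origin: centre of its underside
- tip_box: pipette tip box 85 x 120 mm, 75 mm tall; bystander; origin: centre of its underside
- screwdriver: screwdriver lying on the table to the right of the tray; bystander; lies along its x
- spatula: spatula lying on the table in front of the robot, to the right; bystander; lies along its x
- crimper: steel hand crimper head standing on the table, 60 mm across, 90 mm tall; bystander; origin: centre of its underside
- cap_bowl: white bowl 100 mm across, 40 mm tall; bystander; origin: centre of its underside
There are look-alikes about, which are no part of the job. Leave any red or turquoise look-alike of the jar alone.

How it is judged:
By the outcome, as a careful person would: the job done as asked, in the order asked, and still so for the second after the job is handed in, with the robot touching nothing.
It also fails if it takes over 72 s, if anything falls off the work surface, if the arm or the gripper's body presses on something with over 40 N, if the wrist force passes 120 N, or if a joint passes its speed limit or range.

## Working session

There is one attempt and no reset: what is moved stays moved. The work goes in short steps, Python scripts to look and compute and a tool call to move; the robot and the scene stay as the last step left them, time stands still between calls to the robot, and variables do not carry over. Pictures are saved under pics/ and viewed, at most 13 in all, crops included, and the job is handed in when it is done.

Besides the shell and the picture viewer there is one more tool, called in YAML: its name, and indented under it one key for each argument. jog_arm: Moves the arm, as the interface text tells. Its arguments: {"type":"object","properties":{"steps":{"type":"array","items":{"type":"array","items":{"type":"number"}}},"jaw":{"type":"number"},"grip_force":{"type":"number"}},"required":["steps"]}

```bash
mkdir -p pics
cat > h.py <<'E'
import numpy as np, cv2
from scipy.spatial.transform import Rotation as R
from workcell import monitor, vision, workorder
def cam(n):
    c=vision.read_camera(n); return c
def Rm(c):
    o=np.array(c['orientation'],float)
    if o.shape==(3,3): return o
    return R.from_rotvec(o).as_matrix() if o.size==3 else R.from_quat(o).as_matrix()
def ray(c,u,v):
    f=240/np.tan(np.radians(c['vertical_fov'])/2)
    d=Rm(c)@np.array([(u-c['cx'])/f,-(v-c['cy'])/f,-1]); return np.array(c['xyz'],float),d/np.linalg.norm(d)
def onz(c,u,v,z):
    o,d=ray(c,u,v); return o+d*(z-o[2])/d[2]
def proj(c,p):
    f=240/np.tan(np.radians(c['vertical_fov'])/2)
    q=Rm(c).T@(np.array(p)-np.array(c['xyz'])); return np.array([c['cx']+f*q[0]/-q[2],c['cy']-f*q[1]/-q[2]])
def tri(rs):
    A=sum(np.eye(3)-np.outer(d,d) for o,d in rs);b=sum((np.eye(3)-np.outer(d,d))@o for o,d in rs);return np.linalg.solve(A,b)
E
python3 - <<'E'
from h import *
for n in ['scene','top','wrist']:
    c=cam(n); cv2.imwrite(f'pics/{n}0.png',c['color']); print(n,{k:v for k,v in c.items() if k!='color'})
    import pickle; pickle.dump(c,open(f'{n}0.pkl','wb'))
print(monitor.read_state())
E
```

```text
scene {'vertical_fov': 57.751050819948524, 'cx': 317.55381867925826, 'cy': 233.29269183441912, 'xyz': array([ 0.95039895, -0.83514679,  0.90066233]), 'orientation': array([0.81717006, 0.205421  , 0.46118406])}
top {'vertical_fov': 53.487629669964946, 'cx': 317.58152882292694, 'cy': 249.6046250375988, 'xyz': array([ 0.42719314, -0.01570723,  1.09226722]), 'orientation': array([ 0.07256797, -0.0481201 , -1.55834233])}
wrist {'vertical_fov': 63.38146394628271, 'cx': 321.743412514404, 'cy': 238.94422289717247, 'xyz': array([ 0.24627669, -0.49779992,  0.38384618]), 'orientation': array([-0.23040396,  0.16815444, -1.24373317])}
{'t': 0.15, 'qpos': array([-1.31759003e+00,  3.00361299e-01,  1.52141307e+00, -9.18648263e-06,
        1.32065258e+00, -6.66204736e-02]), 'joint_vel': array([-0.00037908, -0.00283354, -0.00247098, -0.00057583, -0.00124541,
        0.00051371]), 'joint_torque': array([ 7.77763289e-04, -5.31956792e+01, -3.52820671e+01,  7.08511518e-02,
        2.35658989e-02, -9.09608661e-05]), 'eef_pos': array([ 0.17290403, -0.52210231,  0.40421756]), 'tcp_rot': array([-3.10068950e+00, -5.00115664e-01,  1.35966057e-04]), 'ft_force': array([ 0.09491168, -0.27047357,  0.98503881]), 'ft_torque': array([ 0.0162696 ,  0.05221638, -0.00462904]), 'finger_force': 0.0, 'width': 1.0015276307092467}
```

View pics/top0.png

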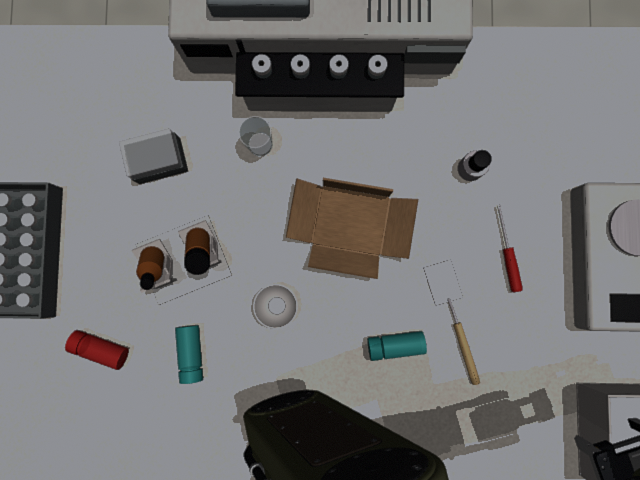

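View pics/scene0.png

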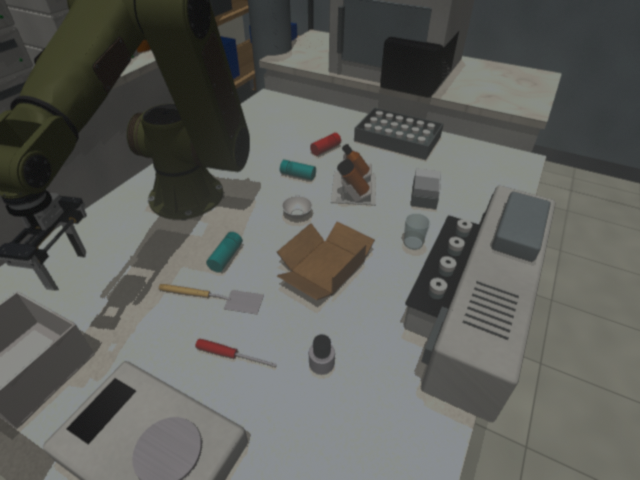

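The top view shows the tray at about (352,222), with its standing wall towards +x. The jar is at (197,250) with its wide cap, the flask at (150,268) and the rack around (183,262). The beaker is at (256,136), the bowl at (274,306) and a turquoise decoy at (397,346). The scene view agrees.

Run:
```python
import cv2
a=cv2.imread('pics/top0.png')[165:325,115:435]; a=cv2.resize(a,None,fx=2.5,fy=2.5,interpolation=cv2.INTER_CUBIC)
cv2.imwrite('pics/tc.png',a)
b=cv2.imread('pics/scene0.png')[135:305,255:385]; b=cv2.resize(b,None,fx=3.5,fy=3.5,interpolation=cv2.INTER_CUBIC)
cv2.imwrite('pics/sc.png',b)
```

```text
(no output)
```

View pics/tc.png

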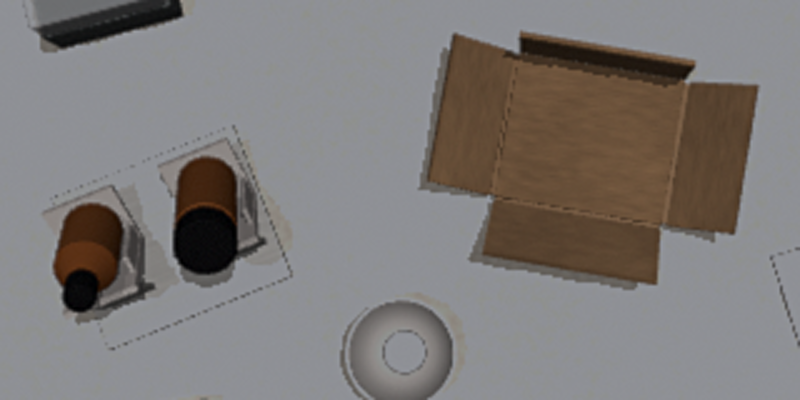

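View pics/sc.png

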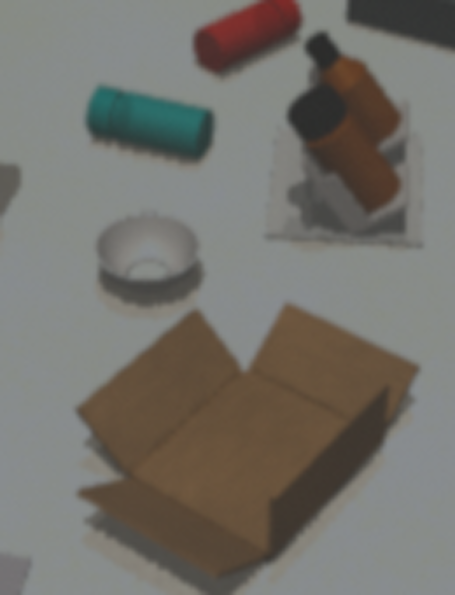

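The crops give the tray floor and panel corners, the rack outline, and the jar's cap and body in both views. Next I triangulate them.

```bash
cat >> h.py <<'E'
import pickle
T=pickle.load(open('top0.pkl','rb'));S=pickle.load(open('scene0.pkl','rb'))
tp=lambda x,y:((x+.5)/2.5-.5+115,(y+.5)/2.5-.5+165)
sp=lambda x,y:((x+.5)/3.5-.5+255,(y+.5)/3.5-.5+135)
E
python3 - <<'E'
from h import *
np.set_printoptions(precision=4,suppress=True)
P={'Lf':((427,185),(288,305)),'Lb':((453,34),(418,370)),'Rf':((735,233),(80,492)),'Rb':((758,86),(220,575)),'Fl':((485,255),(195,312)),'Fr':((657,283),(80,410)),
'floorFL':((492,197),(240,373)),'floorFR':((665,225),(132,475)),'Btop_r':((694,65),(272,500)),'Btop_l':((521,34),(388,390)),'cap':((205,250),(322,95))}
for k,(a,b) in P.items():
    r=[ray(T,*tp(*a)),ray(S,*sp(*b))]; p=tri(r); print(k,p, 'res mm',[round(1e3*np.linalg.norm(np.cross(p-o,d)),1) for o,d in r])
print('rack');q=[]
for a in [(53,198),(235,127),(292,275),(110,348)]: q.append(onz(T,*tp(*a),0.0)); print(q[-1])
print('rackS'); 
for a in [(268,237),(422,245)]: print(onz(S,*sp(*a),0.0))
f=[onz(T,*tp(*a),0.014) for a in [(492,197),(665,225),(687,83),(517,55)]]
for i in range(4): print('floor',f[i],np.linalg.norm(f[i]-f[i-1]))
for n,u,v in [('beaker',256,136),('bowl',274,306),('bottle',472,163),('tipbox',155,155)]: print(n,onz(T,u,v,0.05))
print('flaskcap',onz(T,*tp(80,285),.12))
E
```

```text
Lf [0.5313 0.0724 0.0432] res mm [np.float64(0.1), np.float64(0.1)]
Lb [0.6646 0.05   0.0443] res mm [np.float64(2.9), np.float64(2.9)]
Rf [ 0.491  -0.1993  0.0471] res mm [np.float64(0.8), np.float64(0.8)]
Rb [ 0.6216 -0.2199  0.0468] res mm [np.float64(0.7), np.float64(0.7)]
Fl [0.4692 0.0197 0.0503] res mm [np.float64(0.6), np.float64(0.6)]
Fr [ 0.447  -0.13    0.0531] res mm [np.float64(0.1), np.float64(0.1)]
floorFL [0.5207 0.0134 0.0076] res mm [np.float64(4.6), np.float64(4.6)]
floorFR [ 0.5    -0.1414  0.0154] res mm [np.float64(0.2), np.float64(0.2)]
Btop_r [ 0.6335 -0.16    0.0742] res mm [np.float64(1.7), np.float64(1.7)]
Btop_l [ 0.6603 -0.0102  0.0702] res mm [np.float64(1.6), np.float64(1.6)]
cap [0.4719 0.2451 0.1388] res mm [np.float64(5.1), np.float64(5.1)]
rack
[0.5199 0.4228 0.    ]
[0.5879 0.2556 0.    ]
[0.4513 0.1989 0.    ]
[0.3825 0.3645 0.    ]
rackS
[0.4492 0.1986 0.    ]
[0.5837 0.2563 0.    ]
floor [0.524  0.0156 0.014 ] 0.13276340465703884
floor [ 0.5002 -0.1415  0.014 ] 0.15886637111431337
floor [ 0.6305 -0.1613  0.014 ] 0.13178478794975748
floor [ 0.6551 -0.0056  0.014 ] 0.15758349916558895
beaker [0.7613 0.1421 0.05  ]
bowl [0.3832 0.0945 0.05  ]
bottle [ 0.7036 -0.3387  0.05  ]
tipbox [0.7161 0.368  0.05  ]
flaskcap [0.4384 0.3494 0.12  ]
```

jog_arm:
  steps:
    - [0.265,0.2,0,0,0,0.0218]
    - [0.265,0.2,0,0,0,0.0218]
    - [0.265,0.2,0,0,0,0.0218]
    - [0.265,0.2,0,0,0,0.0218]
    - [0.265,0.2,0,0,0,0.0218]
    - [0.265,0.2,0,0,0,0.0218]
    - [0.265,0.2,-0.18,0,0,0.0218]
    - [0.265,0.2,-0.18,0,0,0.0218]
    - [0.265,0.2,-0.18,0,0,0]
    - [0.265,0.2,-0.18,0,0,0]
    - [0.265,0.2,-0.18,0,0,0]
    - [0.265,0.2,-0.18,0,0,0]
  jaw: -1
  grip_force: 20

```text
t: 1.35
eef_pos: [0.5556, -0.2329, 0.274]
tcp_rot: [-2.387, -2.042, 0.0]
ft_force: [0.7, -0.7, 0.2]
width: 0.02
finger_force: 0.0
```

jog_arm:
  steps:
    - [0,0,-0.175,0,0,0]
    - [0,0,-0.175,0,0,0]
    - [0,0,-0.175,0,0,0]
    - [0.009,0.056,0,0,0,0]
    - [0.009,0.056,0,0,0,0]

```text
t: 1.85
eef_pos: [0.5568, -0.2203, 0.2123]
tcp_rot: [-2.387, -2.042, 0.0]
ft_force: [-0.8, -3.6, 0.8]
width: 0.004
finger_force: 2.7
```

jog_arm:
  steps:
    - [0.004,0.025,0.031,0,0,0]
    - [0.004,0.025,0.031,0,0,0]
    - [0.004,0.025,0.031,0,0,0]
    - [0.006,0.039,0.031,0,0,0]
    - [0.006,0.039,0.031,0,0,0]
    - [0.006,0.039,0.031,0,0,0]
    - [0.007,0.045,0.019,0,0,0]
    - [0.007,0.045,0.019,0,0,0]
    - [0.007,0.045,0.019,0,0,0]
    - [0.008,0.048,0.007,0,0,0]
    - [0.008,0.048,0.007,0,0,0]
    - [0.008,0.048,0.007,0,0,0]

```text
t: 3.05
eef_pos: [0.5657, -0.1636, 0.2435]
tcp_rot: [-2.387, -2.042, 0.0]
ft_force: [0.1, -2.7, -1.9]
width: 0.005
finger_force: 1.3
```

Run:
```python
from h import *
s=monitor.read_state();p=s['eef_pos']-[.579,-.074,0];print(p@[.988,-.156,0],p@[.156,.988,0],s['ft_force'])
cv2.imwrite('pics/sc1.png',cv2.resize(cam('scene')['color'][180:330,230:430],None,fx=3,fy=3,interpolation=cv2.INTER_CUBIC))
```

```text
0.0007991281976953632 -0.09058835180189814 [ 0.06995366 -2.65592472 -1.88612876]
```

View pics/sc1.png

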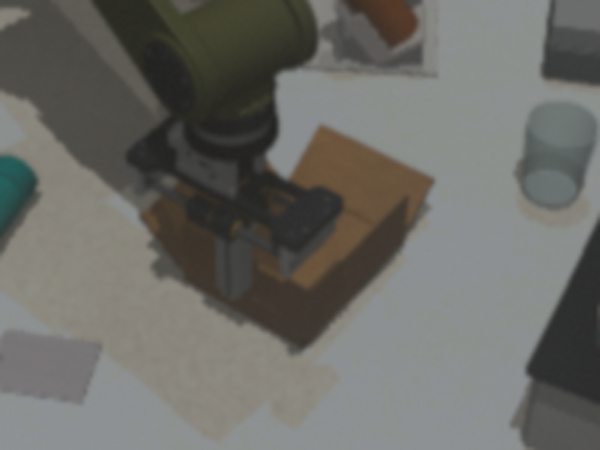

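The right wall stands upright with the finger flat against it. Its reaction is only 2.7 N, which is the crease friction, so it isn't at its stop. Left wall next.

jog_arm:
  steps:
    - [-0.02,-0.123,0,0,0,0]
    - [-0.02,-0.123,0,0,0,0]
    - [0,0,0.333,0,0,0]
    - [0,0,0.333,0,0,0]
    - [0.053,0.336,0,0,0,0]
    - [0.053,0.336,0,0,0,0]
    - [0.053,0.336,0,0,0,0]
    - [0.053,0.336,0,0,0,0]
    - [0.053,0.336,0,0,0,0]
    - [0.053,0.336,0,0,0,0]
    - [0.053,0.336,0,0,0,0]

```text
t: 4.2
eef_pos: [0.6058, 0.0887, 0.3236]
tcp_rot: [-2.388, -2.041, -0.0]
ft_force: [0.4, -0.9, 0.1]
width: 0.005
finger_force: 0.0
```

Run:
```python
from h import *
s=monitor.read_state();p=s['eef_pos']-[.579,-.074,0];print(p@[.988,-.156,0],p@[.156,.988,0],p[2])
c=cam('top');pickle.dump(c,open('t1.pkl','wb'))
cv2.imwrite('pics/t1.png',cv2.resize(c['color'][165:325,115:435],None,fx=2.5,fy=2.5,interpolation=cv2.INTER_CUBIC))
```

```text
0.001100564298773886 0.16490526827183352 0.32363470092541907
```

View pics/t1.png

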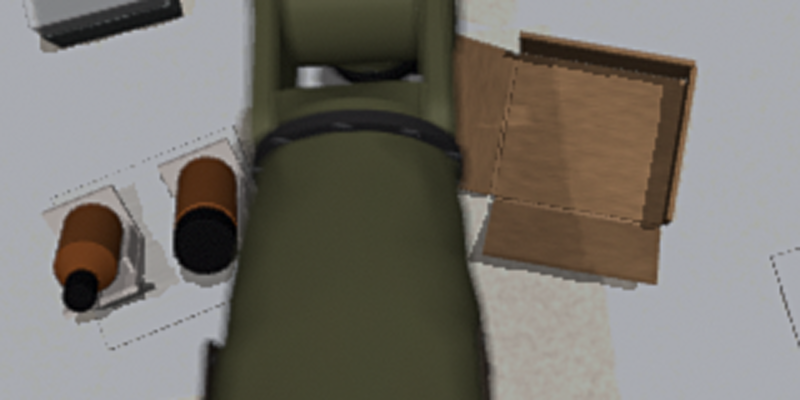

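Run:
```python
from h import *
for a in [(671,221),(692,66)]:
    p=onz(T,*tp(*a),.078)-[.579,-.074,0];print(p@[.988,-.156,0],p@[.156,.988,0])
```

```text
-0.06850705924819984 -0.07673452505271829
0.0665854857682116 -0.07345148957418875
```

jog_arm:
  steps:
    - [0,0,-0.312,0,0,0]
    - [0,0,-0.312,0,0,0]
    - [0,0,-0.312,0,0,0]
    - [-0.01,-0.062,0,0,0,0]
    - [-0.01,-0.062,0,0,0,0]

```text
t: 4.75
eef_pos: [0.6033, 0.0722, 0.212]
tcp_rot: [-2.387, -2.042, 0.0]
ft_force: [0.9, 0.5, 1.1]
width: 0.008
finger_force: 0.0
```

jog_arm:
  steps:
    - [-0.004,-0.025,0.033,0,0,0]
    - [-0.004,-0.025,0.033,0,0,0]
    - [-0.004,-0.025,0.033,0,0,0]
    - [-0.006,-0.041,0.031,0,0,0]
    - [-0.006,-0.041,0.031,0,0,0]
    - [-0.006,-0.041,0.031,0,0,0]
    - [-0.008,-0.048,0.019,0,0,0]
    - [-0.008,-0.048,0.019,0,0,0]
    - [-0.008,-0.048,0.019,0,0,0]
    - [-0.008,-0.051,0.007,0,0,0]
    - [-0.008,-0.051,0.007,0,0,0]
    - [-0.008,-0.051,0.007,0,0,0]

```text
t: 5.95
eef_pos: [0.5935, 0.014, 0.2434]
tcp_rot: [-2.387, -2.041, -0.0]
ft_force: [7.8, 31.6, -10.7]
width: 0.006
finger_force: 16.6
```

The left wall met its stop at about 30 N, so I back off and go on to the front wall.

jog_arm:
  steps:
    - [0.02,0.123,0,0,0,0]
    - [0.02,0.123,0,0,0,0]
    - [0,0,0.333,0,0,0]
    - [0,0,0.333,0,0,0]
    - [-0.174,-0.098,0,0,0,0.0227]
    - [-0.174,-0.098,0,0,0,0.0227]
    - [-0.174,-0.098,0,0,0,0.0227]
    - [-0.174,-0.098,0,0,0,0.0227]
    - [-0.174,-0.098,0,0,0,0.0227]
    - [-0.174,-0.098,0,0,0,0.0227]
    - [-0.174,-0.098,0,0,0,0.0227]
    - [-0.174,-0.098,0,0,0,0.0227]

```text
t: 7.15
eef_pos: [0.4307, -0.05, 0.3237]
tcp_rot: [-0.896, -3.011, 0.001]
ft_force: [0.5, -0.2, 0.6]
width: 0.003
finger_force: 0.0
```

jog_arm:
  steps:
    - [0,0,0,0,0,0.0227]
    - [0,0,0,0,0,0.0227]
    - [0,0,0,0,0,0.0227]
    - [0,0,0,0,0,0]

```text
t: 7.55
eef_pos: [0.4315, -0.0498, 0.3238]
tcp_rot: [0.242, 3.132, -0.001]
ft_force: [0.6, -0.1, -0.1]
width: 0.007
finger_force: 0.0
```

Run:
```python
from h import *
s=monitor.read_state();p=s['eef_pos']-[.579,-.074,0];print(p@[.988,-.156,0],p@[.156,.988,0],p[2],R.from_rotvec(s['tcp_rot']).as_matrix()[:,1])
c=cam('top');T=c
cv2.imwrite('pics/t2.png',cv2.resize(c['color'][165:325,115:435],None,fx=2.5,fy=2.5,interpolation=cv2.INTER_CUBIC))
```

```text
-0.14947122420832884 0.0009393386905267483 0.323755784113106 [ 1.53349075e-01  9.88172030e-01 -3.17973344e-04]
```

View pics/t2.png

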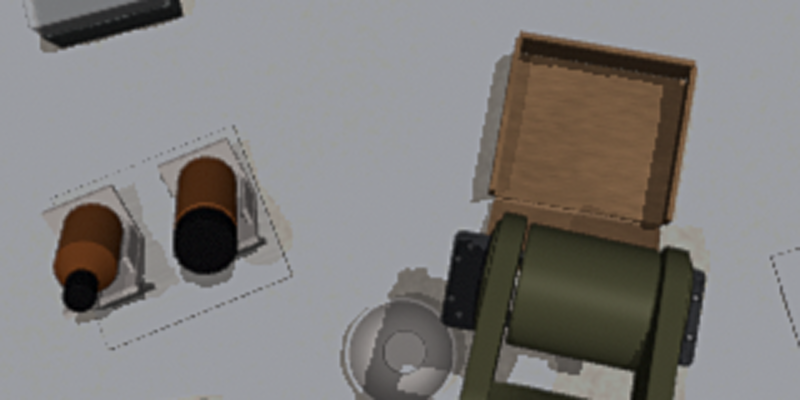

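Both side walls stand: the left edge runs (492,192)-(517,42) and the right (671,221)-(692,66). The finger is in front of the front wall.

jog_arm:
  steps:
    - [0,0,-0.312,0,0,0]
    - [0,0,-0.312,0,0,0]
    - [0,0,-0.312,0,0,0]
    - [0.058,-0.009,0,0,0,0]
    - [0.058,-0.009,0,0,0,0]

```text
t: 8.1
eef_pos: [0.4463, -0.0524, 0.2121]
tcp_rot: [-0.25, -3.131, 0.0]
ft_force: [-1.4, 0.2, 0.0]
width: 0.006
finger_force: 0.0
```

jog_arm:
  steps:
    - [0.025,-0.004,0.025,0,0,0]
    - [0.025,-0.004,0.025,0,0,0]
    - [0.025,-0.004,0.025,0,0,0]
    - [0.033,-0.005,0.029,0,0,0]
    - [0.033,-0.005,0.029,0,0,0]
    - [0.033,-0.005,0.029,0,0,0]
    - [0.043,-0.007,0.021,0,0,0]
    - [0.043,-0.007,0.021,0,0,0]
    - [0.043,-0.007,0.021,0,0,0]
    - [0.048,-0.008,0.008,0,0,0]
    - [0.048,-0.008,0.008,0,0,0]
    - [0.046,-0.008,0.008,0,0,0]

```text
t: 9.3
eef_pos: [0.4991, -0.0611, 0.2411]
tcp_rot: [-0.246, -3.131, -0.0]
ft_force: [-2.7, 0.9, -1.9]
width: 0.005
finger_force: 1.3
```

Run:
```python
from h import *
s=monitor.read_state();p=s['eef_pos']-[.579,-.074,0];print(p@[.988,-.156,0],p@[.156,.988,0],p[2],s['ft_force'])
```

```text
-0.08090436011476008 0.0002750452341471945 0.24107689933988757 [-2.67389302  0.94140436 -1.8537427 ]
```

jog_arm:
  steps:
    - [0.008,-0.001,0,0,0,0]
    - [0,0,0,0,0,0]

```text
t: 9.5
eef_pos: [0.4996, -0.0612, 0.241]
tcp_rot: [-0.246, -3.131, -0.0]
ft_force: [-3.3, 0.3, 1.3]
width: 0.006
finger_force: 1.8
```

jog_arm:
  steps:
    - [-0.12,0.019,0,0,0,0]
    - [-0.12,0.019,0,0,0,0]
    - [-0.12,0.019,0,0,0,0]

```text
t: 9.8
eef_pos: [0.4561, -0.0543, 0.2412]
tcp_rot: [0.246, 3.131, -0.0]
ft_force: [-0.1, -0.1, 0.1]
width: 0.002
finger_force: 0.0
```

Run:
```python
from h import *
c=cam('scene');cv2.imwrite('pics/s3.png',cv2.resize(c['color'][170:320,250:410],None,fx=4,fy=4,interpolation=cv2.INTER_CUBIC)[:600])
```

```text
(no output)
```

View pics/s3.png

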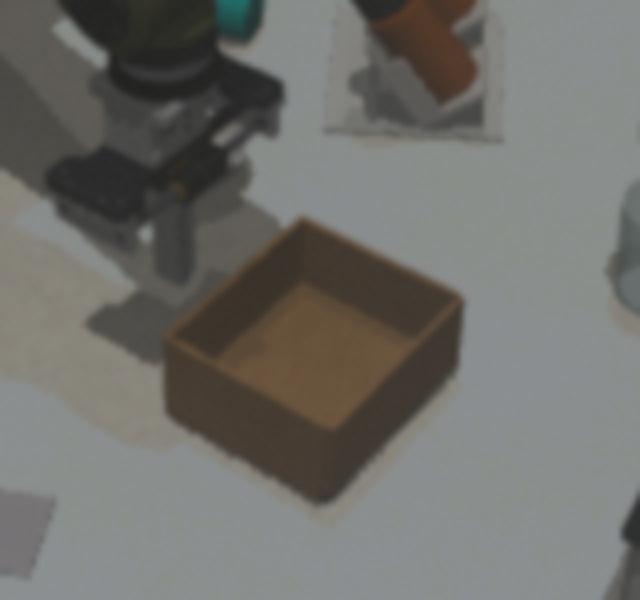

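All walls are up and the box is closed, with rim corners at (165,335), (305,220), (460,300) and (333,430). Now I refine the jar pose and plan the pre-grasp.

```bash
cat > g.py <<'E'
from h import *
yaw=np.radians(22.3); ex=np.array([np.cos(yaw),np.sin(yaw),0]); ey=np.array([-ex[1],ex[0],0])
a=-np.sin(np.radians(35))*ex+np.array([0,0,np.cos(np.radians(35))])
base=np.array([.4854,.3105,.032])+.03*ex-.055*ey
Rg=np.c_[np.cross(ey,-a),ey,-a]
E
python3 - <<'E'
from g import *
np.set_printoptions(precision=4,suppress=True)
n=np.cross(ey,a); th=np.linspace(0,2*np.pi,60)
cyl=[base+h*a+.026*(np.cos(t)*ey+np.sin(t)*n) for h in(.096,.122) for t in th]
for nm,c,box in [('T',T,(180,240,215,290)),('S',S,(330,150,365,185))]:
    q=np.array([proj(c,p) for p in cyl]); 
    x0,y0,x1,y1=box; m=(c['color'][y0:y1,x0:x1].max(2)<(40 if nm=='T' else 65)).astype(np.uint8)
    k,l,st,_=cv2.connectedComponentsWithStats(m); i=1+np.argmax(st[1:,4]); s=st[i]
    print(nm,'pred',q.min(0),q.max(0),'meas',s[0]+x0,s[1]+y0,s[0]+x0+s[2]-1,s[1]+y0+s[3]-1)
st=monitor.read_state();R0=R.from_rotvec(st['tcp_rot'])
rv=(R.from_matrix(Rg)*R0.inv()).as_rotvec();print('rot deg',np.degrees(rv),'share',rv/2/np.pi)
g=base+.097*a;t=g+.18*a;print('a',a,'base',base,'TCPg',t,'pre',t+.09*a,'delta',(t+.09*a-st['eef_pos'])/.12)
f=lambda x,y:((x+.5)/4-.5+250,(y+.5)/4-.5+170)
c=np.array([onz(S,*f(*u),.078) for u in[(165,337),(303,221),(461,301),(332,431)]]);print(c,c.mean(0))
E
```

```text
T pred [183.2818 246.6526] [209.7441 274.9878] meas 185 248 209 274
S pred [337.3427 158.0518] [355.395  175.3663] meas 338 158 354 175
rot deg [  4.1084 -35.2235  30.3056] share [ 0.0114 -0.0978  0.0842]
a [-0.5307 -0.2176  0.8192] base [0.534 0.271 0.032] TCPg [0.387  0.2107 0.2589] pre [0.3393 0.1911 0.3326] delta [-0.961   2.0426  0.7637]
[[ 0.4977 -0.1406  0.078 ]
 [ 0.5249  0.0077  0.078 ]
 [ 0.6585 -0.0155  0.078 ]
 [ 0.634  -0.1634  0.078 ]] [ 0.5788 -0.0779  0.078 ]
```

The predicted and measured cap outlines agree to within 2 px in both views. Moving to the pre-grasp.

jog_arm:
  steps:
    - [0,0,0.4,0,0,0]
    - [0,0,0.4,0,0,0]
    - [0,0,0.4,0,0,0]
    - [-0.137,0.292,0,0.0019,-0.0163,0.014]
    - [-0.137,0.292,0,0.0019,-0.0163,0.014]
    - [-0.137,0.292,0,0.0019,-0.0163,0.014]
    - [-0.137,0.292,0,0.0019,-0.0163,0.014]
    - [-0.137,0.292,0,0.0019,-0.0163,0.014]
    - [-0.137,0.292,0,0.0019,-0.0163,0.014]
    - [-0.137,0.292,0,0,0,0]
    - [0,0,-0.21,0,0,0]
    - [0,0,-0.22,0,0,0]
  jaw: 0.6

```text
t: 11.05
eef_pos: [0.3411, 0.1921, 0.3339]
tcp_rot: [-0.492, 2.486, 0.157]
ft_force: [0.0, -0.2, -0.7]
width: 0.8
finger_force: 0.0
```

Run:
```python
from g import *
np.set_printoptions(precision=4,suppress=True)
st=monitor.read_state();R0=R.from_rotvec(st['tcp_rot'])
rv=(R.from_matrix(Rg)*R0.inv()).as_rotvec();t=base+.277*a
print('rot share',rv/2/np.pi,'to pre',(t+.09*a-st['eef_pos'])/.12,'to grasp',(t-st['eef_pos'])/.12,st['qpos'],st['width'])
c=cam('wrist');cv2.imwrite('pics/w4.png',c['color'])
```

```text
rot share [-0.0003  0.0005 -0.0003] to pre [-0.0153 -0.0085 -0.0103] to grasp [ 0.3827  0.1547 -0.6246] [ 0.4226 -0.0541  2.1306 -0.0409  0.4512 -1.5078] 0.7995035279028699
```

View pics/w4.png

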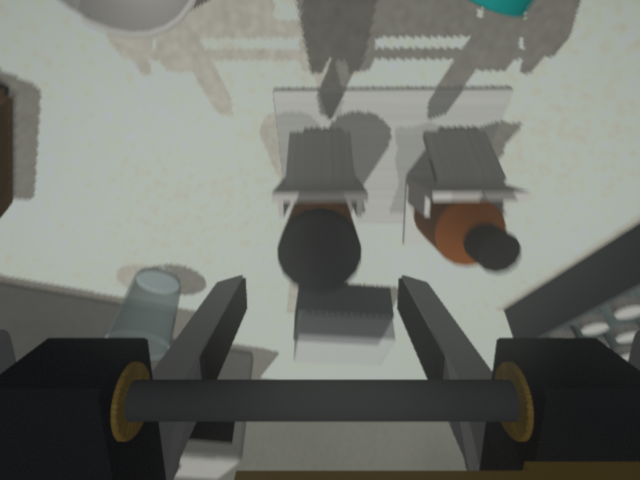

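The wrist view shows the jar's cap at (319,248), centred between the fingers at x of about 240 and 400. Advancing along the bottle's axis and closing.

jog_arm:
  steps:
    - [0.0765,0.031,-0.125,0,0,0]
    - [0.0765,0.031,-0.125,0,0,0]
    - [0.0765,0.031,-0.125,0,0,0]
    - [0.0765,0.031,-0.125,0,0,0]
    - [0.0765,0.031,-0.125,0,0,0]
    - [0,0,0,0,0,0]

```text
t: 11.7
eef_pos: [0.3881, 0.2096, 0.2578]
tcp_rot: [-0.489, 2.492, 0.154]
ft_force: [0.6, -0.6, -0.2]
width: 0.8
finger_force: 0.0
```

jog_arm:
  steps:
    - [0,0,0,0,0,0]
    - [0,0,0,0,0,0]
    - [0,0,0,0,0,0]
    - [0,0,0,0,0,0]
    - [0,0,0,0,0,0]
    - [0,0,0,0,0,0]
  jaw: -0.2
  grip_force: 25

```text
t: 12.3
eef_pos: [0.3872, 0.2095, 0.2593]
tcp_rot: [-0.489, 2.489, 0.155]
ft_force: [-6.1, -2.4, 8.5]
width: 0.548
finger_force: 25.0
```

The jar is gripped, with an opening of 51.5 mm. Withdrawing along the axis, raising it and carrying it to the tray.

jog_arm:
  steps:
    - [-0.045,-0.018,0.068,0,0,0]
    - [-0.089,-0.036,0.137,0,0,0]
    - [-0.089,-0.036,0.137,0,0,0]
    - [-0.089,-0.036,0.137,0,0,0]
    - [-0.089,-0.036,0.137,0,0,0]
    - [0,0,0.3,0,0,0]
    - [0,0,0.3,0,0,0]
    - [0,0,0.3,0,0,0]

```text
t: 13.1
eef_pos: [0.3382, 0.1897, 0.4421]
tcp_rot: [-0.49, 2.491, 0.155]
ft_force: [0.4, 0.5, -2.0]
width: 0.548
finger_force: 25.0
```

jog_arm:
  steps:
    - [0.16,-0.18,0,-0.0013,0.0109,-0.0093]
    - [0.16,-0.18,0,-0.0013,0.0109,-0.0093]
    - [0.16,-0.18,0,-0.0013,0.0109,-0.0093]
    - [0.16,-0.18,0,-0.0013,0.0109,-0.0093]
    - [0.16,-0.18,0,-0.0013,0.0109,-0.0093]
    - [0.16,-0.18,0,-0.0013,0.0109,-0.0093]
    - [0.16,-0.18,0,-0.0013,0.0109,-0.0093]
    - [0.16,-0.18,0,-0.0013,0.0109,-0.0093]
    - [0.16,-0.18,0,-0.0013,0.0109,-0.0093]
    - [0.16,-0.18,0,0,0,0]
    - [0.16,-0.18,0,0,0,0]
    - [0.16,-0.18,0,0,0,0]

```text
t: 14.3
eef_pos: [0.5698, -0.07, 0.4407]
tcp_rot: [-0.243, -3.129, 0.001]
ft_force: [-0.4, 0.4, -2.2]
width: 0.55
finger_force: 25.0
```

Run:
```python
from g import *
np.set_printoptions(precision=4,suppress=True)
st=monitor.read_state();M=R.from_rotvec(st['tcp_rot']).as_matrix()
print(st['eef_pos'],'tool z',M[:,2],'y',M[:,1],'width',st['width'],st['ft_force'],'rot share',np.cross(M[:,2],[0,0,-1])/2/np.pi,'to place',(np.array([.579,-.075,.291])-st['eef_pos'])/.12)
S=cam('scene');T=cam('top');pickle.dump((S,T),open('st5.pkl','wb'))
cv2.imwrite('pics/s5.png',cv2.resize(S['color'][130:330,230:430],None,fx=3,fy=3,interpolation=cv2.INTER_CUBIC))
```

```text
[ 0.5698 -0.07    0.4407] tool z [-0.0031 -0.0004 -1.    ] y [ 0.1542  0.988  -0.0008] width 0.5496442893040708 [-0.4172  0.4249 -2.1989] rot share [ 0.0001 -0.0005  0.    ] to place [ 0.0768 -0.0419 -1.2471]
```

View pics/s5.png

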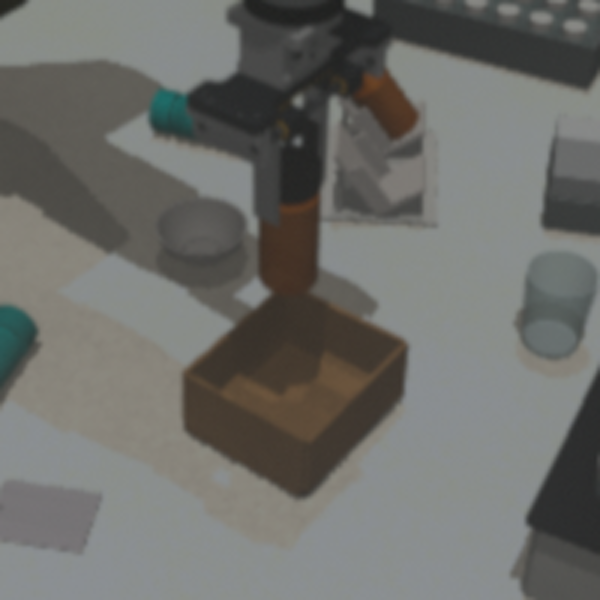

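The jar hangs upright in the gripper above the tray, its bottom at about (289,295) in the crop. I check its bottom height while lowering to just above the floor.

Run:
```python
from g import *
S,_=pickle.load(open('st5.pkl','rb'))
q=np.array([proj(S,[.5698+.026*np.cos(t),-.07+.026*np.sin(t),.164]) for t in np.linspace(0,6.3,60)])
print('pred bottom row',q[:,1].max(),'cols',q[:,0].min(),q[:,0].max(),'seen row ~',130+295/3,'cols',230+259/3,230+318/3)
```

```text
pred bottom row 229.25526207669654 cols 317.33193895501927 337.40231830717323 seen row ~ 228.33333333333331 cols 316.3333333333333 336.0
```

jog_arm:
  steps:
    - [0.015,-0.008,-0.1,0,-0.0005,0]
    - [0.015,-0.008,-0.2,0,0,0]
    - [0.015,-0.008,-0.2,0,0,0]
    - [0.015,-0.008,-0.2,0,0,0]
    - [0.015,-0.008,-0.2,0,0,0]
    - [0,0,-0.15,0,0,0]
    - [0,0,-0.1,0,0,0]
    - [0,0,0,0,0,0]

```text
t: 15.2
eef_pos: [0.578, -0.0733, 0.3009]
tcp_rot: [-0.242, -3.13, 0.0]
ft_force: [0.4, -0.1, -1.9]
width: 0.549
finger_force: 25.0
```

jog_arm:
  steps:
    - [0,0,-0.02,0,0,0]
    - [0,0,-0.02,0,0,0]
    - [0,0,-0.013,0,0,0]
    - [0,0,-0.008,0,0,0]
    - [0,0,0,0,0,0]

```text
t: 15.7
eef_pos: [0.5786, -0.0739, 0.2953]
tcp_rot: [0.243, 3.131, -0.001]
ft_force: [-0.3, -0.8, -1.9]
width: 0.552
finger_force: 25.0
```

jog_arm:
  steps:
    - [0,0,-0.006,0,0,0]
    - [0,0,-0.006,0,0,0]
    - [0,0,0,0,0,0]

```text
t: 16.0
eef_pos: [0.5785, -0.0739, 0.2937]
tcp_rot: [0.243, 3.131, -0.001]
ft_force: [0.1, 0.6, -2.8]
width: 0.551
finger_force: 25.0
```

jog_arm:
  steps:
    - [0,0,-0.006,0,0,0]
    - [0,0,-0.006,0,0,0]
    - [0,0,0,0,0,0]

```text
t: 16.3
eef_pos: [0.5785, -0.0739, 0.2922]
tcp_rot: [0.243, 3.131, -0.001]
ft_force: [0.4, 0.1, -3.0]
width: 0.549
finger_force: 25.0
```

jog_arm:
  steps:
    - [0,0,-0.006,0,0,0]
    - [0,0,0,0,0,0]

```text
t: 16.5
eef_pos: [0.5786, -0.0739, 0.2915]
tcp_rot: [0.243, 3.131, -0.001]
ft_force: [-0.8, 0.2, -2.1]
width: 0.548
finger_force: 25.0
```

jog_arm:
  steps:
    - [0,0,-0.006,0,0,0]
    - [0,0,0,0,0,0]

```text
t: 16.7
eef_pos: [0.5787, -0.0739, 0.2913]
tcp_rot: [0.243, 3.13, -0.001]
ft_force: [-0.2, -0.4, 2.8]
width: 0.551
finger_force: 25.0
```

Contact: the vertical force turned from −2 to +3 N. Releasing and rising straight up.

jog_arm:
  steps:
    - [0,0,0,0,0,0]
    - [0,0,0,0,0,0]
    - [0,0,0,0,0,0]
    - [0,0,0,0,0,0]
    - [0,0,0,0,0,0]
  jaw: 0.5

```text
t: 17.2
eef_pos: [0.5785, -0.0739, 0.2908]
tcp_rot: [0.243, 3.131, -0.001]
ft_force: [0.9, -0.2, -0.7]
width: 0.747
finger_force: 0.0
```

jog_arm:
  steps:
    - [0,0,0.1,0,0,0]
    - [0,0,0.2,0,0,0]
    - [0,0,0.3,0,0,0]
    - [0,0,0.3,0,0,0]
    - [-0.3,0,0.1,0,0,0]
    - [-0.3,0,0,0,0,0]
    - [-0.3,0,0,0,0,0]
    - [-0.3,0,0,0,0,0]
    - [-0.3,0,0,0,0,0]
    - [0,0,0,0,0,0]

```text
t: 18.2
eef_pos: [0.3958, -0.0737, 0.412]
tcp_rot: [0.244, 3.13, -0.002]
ft_force: [-0.0, -0.1, 0.1]
width: 0.75
finger_force: 0.0
```

Run:
```python
from g import *
S=cam('scene')['color'];T=cam('top')['color']
A=cv2.resize(S[130:330,240:440],None,fx=2,fy=2,interpolation=cv2.INTER_CUBIC);B=cv2.resize(T[165:325,275:435],(400,400),interpolation=cv2.INTER_CUBIC)
cv2.imwrite('pics/f.png',np.hstack([A,B]))
```

```text
(no output)
```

View pics/f.png

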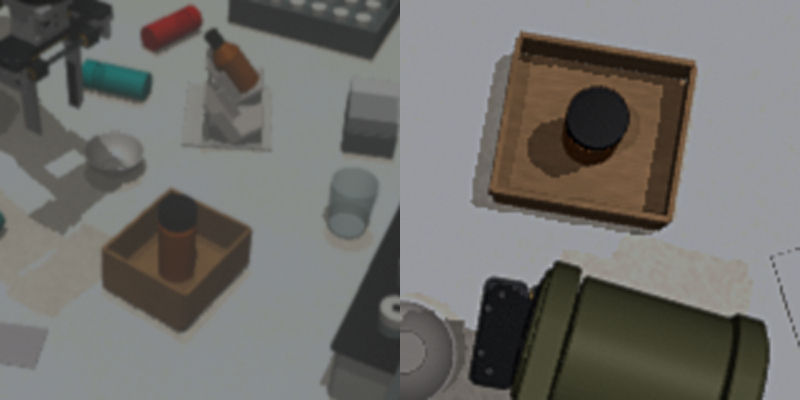

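The jar stands upright in the middle of the tray, its cap at (597,118) in the right half of the picture. All four walls are standing, the flask is still in the rack and the arm is clear.

```bash
python3 -c "
from workcell import workorder
print(workorder.close_job())"
```

```text
the job is handed in; nothing more can be done
None
```

The job is handed in at about 18 s: all three walls are folded up, the jar stands upright near the centre of the tray floor, and the flask is still in the rack, though the verdict was not shown.

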